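# Switch on the grinding bench in the right order

## Task

Get the bench ready for grinding: with the fingertips, gently press in the blue switch (dust extraction), then the white one (work lamp), then the green one (grinder), so that all three caps stay down. Only press: do not pick up, tip or shove the switch boxes, do not press the red emergency stop, and leave the yellow stop box, the jar, the spanner and the hook where they are.

Things in the scene. Friction and masses are not known exactly. Their poses are not given: they have to be found in the camera images.
- fan_box: Grey box of the dust extraction switch: 76 x 76 mm, 50 mm high, 0.6 kg, standing loose on rubber feet on the bench, with one round BLUE cap on its top. Origin: centre of its underside; z up. Steel collar round the cap: 52 mm across, 4 mm high above the box.
- fan_switch_top (a point): Centre of the top face of the BLUE cap (dust extraction). The cap is 36 mm across and flat on top, on the axis of its box, and stands 22 mm above the box's top when out (72 mm above the bench), 12 mm when fully in and released. The point moves with the cap.
- fan_switch (a joint): Travel of the BLUE cap, m: 0 out, 0.010 fully in, where it latches by friction. It goes straight down against about 2.5 N and stays where it is left; no second press brings it back out. It counts as pressed in beyond 0.006. Past 10 mm the cap gives a further 8 mm on a cushion spring (4 N rising to 14 N, not counted in this value, springs back on release), then a hard stop. Over 25 N is too hard.
- lamp_box: Grey box of the work lamp switch: 76 x 76 mm, 70 mm high, 0.6 kg, standing loose on rubber feet on the bench, with one round WHITE cap on its top. Origin: centre of its underside; z up. Steel collar round the cap: 52 mm across, 4 mm high above the box.
- lamp_switch_top (a point): Centre of the top face of the WHITE cap (work lamp). The cap is 36 mm across and flat on top, on the axis of its box, and stands 22 mm above the box's top when out (92 mm above the bench), 12 mm when fully in and released. The point moves with the cap.
- lamp_switch (a joint): Travel of the WHITE cap, m: 0 out, 0.010 fully in, where it latches by friction. It goes straight down against about 2.5 N and stays where it is left; no second press brings it back out. It counts as pressed in beyond 0.006. Past 10 mm the cap gives a further 8 mm on a cushion spring (4 N rising to 14 N, not counted in this value, springs back on release), then a hard stop. Over 25 N is too hard.
- grinder_box: Grey box of the bench grinder switch: 76 x 76 mm, 60 mm high, 0.6 kg, standing loose on rubber feet on the bench, with one round GREEN cap on its top. Origin: centre of its underside; z up. Steel collar round the cap: 52 mm across, 4 mm high above the box.
- grinder_switch_top (a point): Centre of the top face of the GREEN cap (bench grinder). The cap is 36 mm across and flat on top, on the axis of its box, and stands 22 mm above the box's top when out (82 mm above the bench), 12 mm when fully in and released. The point moves with the cap.
- grinder_switch (a joint): Travel of the GREEN cap, m: 0 out, 0.010 fully in, where it latches by friction. It goes straight down against about 2.5 N and stays where it is left; no second press brings it back out. It counts as pressed in beyond 0.006. Past 10 mm the cap gives a further 8 mm on a cushion spring (4 N rising to 14 N, not counted in this value, springs back on release), then a hard stop. Over 25 N is too hard.
- stop_box: YELLOW box of the emergency stop, 76 x 76 x 60 mm, 0.6 kg, loose on the bench, with a RED mushroom button. To be left alone. Origin: centre of its underside; z up.
- stop_button (a joint): Travel of the red stop button, m: 0 out, 0.006 in (2 N to start, springs back). Must not be pressed. Its top is 42 mm across and 84 mm above the bench, on the axis of its box.
- jar: Bystander: closed amber glass jar with a steel lid, 52 mm across, 70 mm high. Origin: centre of its underside.
- spanner: Bystander: steel spanner lying on the bench, 160 mm long along its own x, under 20 mm high. Origin: near the middle of its length, on its underside.
- hook: Bystander: copper-coloured open C-shaped steel hook lying on the bench, about 76 mm across, 16 mm thick. Origin: centre of its curve, on its underside.
Not all that is in view belongs to the job. Leave any purple look-alike of the grinder_box alone.

How it is judged (in metres and radians):
On the way, in this order (a step that is already met when the one before it is completed fails the run):
1. the blue switch is pressed in (beyond 6 of its 10 mm) (value of joint fan_switch above 0.006 m), for 0.1 s.
2. the white switch is pressed in (beyond 6 of its 10 mm) (value of joint lamp_switch above 0.006 m), for 0.1 s.
3. the green switch is pressed in (beyond 6 of its 10 mm) (value of joint grinder_switch above 0.006 m), for 0.1 s.
At the end, for the whole second after the job is handed in: all three caps are in beyond 6 of their 10 mm; each switch box stands upright (within about 6 degrees) on the bench, at rest, within 30 mm of where it stood; the red stop is not pressed; the stop box, jar, spanner and hook are within 15 mm of where they were (value of joint each of fan_switch, lamp_switch, grinder_switch above 0.006 m and distance of each of fan_box, lamp_box, grinder_box from where it was at the start of the episode below 0.03 m and angle between each of fan_box, lamp_box, grinder_box's own z axis and vertical below 0.1 rad and height (world z) of each of fan_box, lamp_box, grinder_box below 0.006 m and linear speed of each of fan_box, lamp_box, grinder_box below 0.02 m/s and value of joint stop_button below 0.002 m and distance of each of stop_box, jar, spanner, hook from where it was at the start of the episode below 0.015 m); the robot touches nothing.
It fails at once if a switch box is lifted, tipped (more than about 9 degrees) or shoved more than 30 mm (height (world z) of any of fan_box, lamp_box, grinder_box above 0.012 m or angle between any of fan_box, lamp_box, grinder_box's own z axis and vertical above 0.15 rad or distance of any of fan_box, lamp_box, grinder_box from where it was at the start of the episode above 0.03 m).
It fails at once if a switch or its box is pressed harder than 25 N (contact force between any of the arm, the fingers and fan_box above 25 N or contact force between any of the arm, the fingers and lamp_box above 25 N or contact force between any of the arm, the fingers and grinder_box above 25 N).
It fails at once if the red stop button is pressed (more than 2 mm) (value of joint stop_button above 0.002 m).
It fails at once if the stop box, jar, spanner or hook is moved more than 15 mm (distance of any of stop_box, jar, spanner, hook from where it was at the start of the episode above 0.015 m).
It also fails if it takes over 48 s, if anything falls off the work surface, if the arm or the gripper's body presses on something with over 40 N, if the wrist force passes 120 N, or if a joint passes its speed limit or range.

## Robot

A 6-joint arm with a two-finger parallel gripper is mounted at the origin on the work surface. World frame = base frame: x ahead of the robot, y to its left, z up, the work surface at z = 0. Lengths are in mm, angles in degrees, forces in N, time in s.
With the tool pointing down it reaches from about 300 to 850 mm from the base axis. Payload 4.2 kg.
Tool frame: the origin (TCP) lies at the very end of the fingers, on their centre line; the grasp point (between the pads) lies 19 mm behind it; z points along the fingers, y is the line along which they close (so a half turn about z gives the same grasp; the last joint's range is limited). The gripper opens to 91 mm and grips with 3 to 60 N. Pads are 32 mm wide; open, the fingers measure 118 mm over their backs; the gripper's body (76 mm by 178 mm) begins 60 mm behind the grasp point.
Start: joints at [-71.792, 18.312, 89.639, -0, 72.044, -1.146], TCP at [190.566, -542.52, 213.976] pointing down, gripper open.
Joint ranges: [-177.97, 177.97], [-48.28, 115.42], [12.27, 149.76], [-77.06, 257.06], [2.81, 150.46], [-146.56, 146.56]. Speed limits (degrees/s): [147.25, 147.25, 180, 180, 180, 180].

## Interface

Orientations are given as [roll, pitch, yaw] about the fixed x, y, z axes, in that order (R = Rz(yaw) Ry(pitch) Rx(roll)).
In Python, from workcell import env, grab_frame gives the robot as it stands. The module is installed in compiled form; this text tells all that it offers.
- The arm moves only by the tool move_arm, never from a script. Its argument "plan" is a list of rows, each an object of numbers: "tx", "ty", "tz": the shift along the tool's x, y, z in cm; "wx", "wy", "wz": the turn, a rotation vector about the tool's x, y, z in rad. In form: [{"tx": .., "ty": .., "tz": .., "wx": .., "wy": .., "wz": ..}, ...]. A call has 1 to 12 rows; each row shifts and turns the commanded pose from where the row before left it, along the tool's axes as they then stand; what a row does not reach is not made up. A row lasts 1/12 s, in which the tool goes at most 41.7 mm and 7.16 degrees, less where a joint would pass 70% of its speed; a pose out of reach is approached as far as the arm can. A call is refused whole if a number of a shift passes 4.17 or a number of a turn 0.125, either way. A call with a gripper value outside its range is refused whole. "gripper" is the finger opening in cm, from 0 to 9.12, set as the call begins (left out, the last holds). The fingers move at their own pace and stop on an object; "force" is the grip in N (left out, the last holds). Time passes only in rows, so rows that do not move let the fingers close. It gives the time, the measured TCP pose, the force, the opening and the grip force at its end, in the units of the state.
- env.state(): the state, without advancing time (a new reading comes with each control period).
- grab_frame(name): name is "scene" or "top" or "wrist"; returns a dict with "color" (480x640x3 uint8, red, green, blue), "vfov" (degrees; the focal length in pixels is half the picture's height over the tangent of half this angle, whatever the lens; pixels are square), "cx", "cy" (the principal point, pixels), "view" (4x4, takes a point from world to camera coordinates). Camera axes: x right, y up, looking along -z (the intrinsics and any distortion apply to the point x, -y, -z); pixel columns grow to the right and rows downward; lengths in mm; the calibration is good to about 2 mm. A picture is of the moment at which its call begins. There is no depth.
- env.job_done(): hands the job in; it is judged then, once.
The state is a dict: "time_s": time; "qpos": joint angles; "qvel": joint speeds; "effort": joint torques, N m; "ee_pos": TCP position; "ee_rot": TCP orientation; "force": force on the tool from outside, world axes, zero at the start; "torque": the same for the moment, N m; "gripper_width": finger opening in mm; "gripper_force": force on a finger pad.
Only numpy, scipy, OpenCV 4.12 (cv2) and the standard library are available. Lean on these libraries where they do the work, as an engineer would, in place of code of your own. Each camera call takes 0.05 s, during which the arm holds its last target. There are 200 camera calls.

## Working session

There is one attempt and no reset: what is moved stays moved. The work goes in short steps, Python scripts to look and compute and a tool call to move; the robot and the scene stay as the last step left them, time stands still between calls to the robot, and variables do not carry over. Pictures are saved under pics/ and viewed, at most 10 in all, crops included, and the job is handed in when it is done.

Besides the shell and the picture viewer there is one more tool, called after ">>>" by a JSON object that holds its "api" and its "payload", one argument or row to a line. move_arm: Moves the arm, as the interface text tells. Its arguments: {"type":"object","properties":{"plan":{"type":"array","items":{"type":"object","properties":{"tx":{"type":"number"},"ty":{"type":"number"},"tz":{"type":"number"},"wx":{"type":"number"},"wy":{"type":"number"},"wz":{"type":"number"}}}},"gripper":{"type":"number"},"force":{"type":"number"}},"required":["plan"]}

```bash
mkdir -p pics
python3 - <<'E'
from workcell import env, grab_frame
import cv2,numpy as np,pickle
for n in("scene","top"):
    f=grab_frame(n);pickle.dump(f,open(n+".pkl","wb"))
    cv2.imwrite(f"pics/{n}0.png",f["color"][:,:,::-1])
    print(n,{k:v for k,v in f.items() if k!="color"})
print(env.state())
E
```

```text
scene {'vfov': 48.729530388098674, 'cx': 313.74760058783187, 'cy': 245.80410757517987, 'view': array([[-1.39936085e-01,  9.90106055e-01, -1.03871356e-02,
         1.24425867e+02],
       [-8.12638472e-01, -1.08847611e-01,  5.72512805e-01,
         4.10023385e+02],
       [ 5.65717779e-01,  8.85561865e-02,  8.19829980e-01,
        -1.50360189e+03],
       [ 0.00000000e+00,  0.00000000e+00,  0.00000000e+00,
         1.00000000e+00]])}
top {'vfov': 42.2353154581439, 'cx': 326.66058903423226, 'cy': 252.77219561663603, 'view': array([[-1.93171665e-02, -9.99811736e-01,  1.82735506e-03,
        -3.52081848e+01],
       [ 9.84092714e-01, -1.86905632e-02,  1.76669730e-01,
        -6.04865998e+02],
       [-1.76602315e-01,  5.21104539e-03,  9.84268494e-01,
        -1.26643632e+03],
       [ 0.00000000e+00,  0.00000000e+00,  0.00000000e+00,
         1.00000000e+00]])}
{'time_s': 0.1, 'qpos': array([-7.17932003e+01,  1.83487632e+01,  8.96986891e+01, -1.13037366e-03,
        7.20434005e+01, -1.14625808e+00]), 'qvel': array([-0.03177569, -0.15111052, -0.17981877,  0.08942673,  0.07407748,
       -0.04169252]), 'effort': array([ 6.69125857e-04, -4.13331234e+01, -2.32507002e+01,  7.29701528e-02,
        4.22407512e-02, -5.17898309e-05]), 'ee_pos': array([ 190.40171376, -542.0925521 ,  213.20140307]), 'ee_rot': array([-1.79909144e+02, -7.42932913e-04,  1.93534065e+01]), 'force': array([-0.47330082, -0.17231279, -0.56767646]), 'torque': array([-0.03391249, -0.05907365, -0.01302907]), 'gripper_force': 0.0, 'gripper_width': 90.91773870681031}
```

View pics/scene0.png

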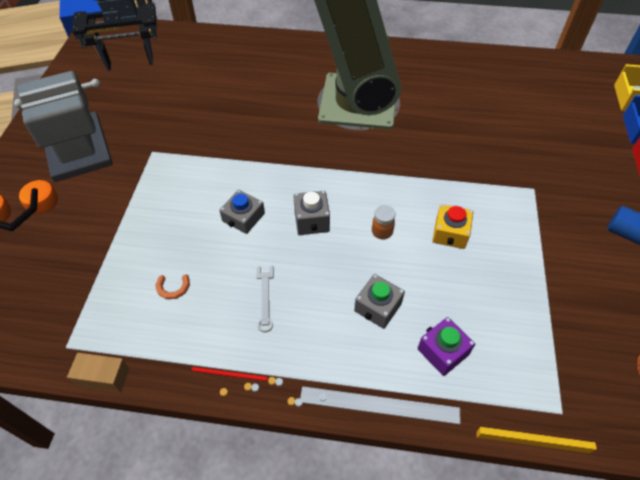

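View pics/top0.png

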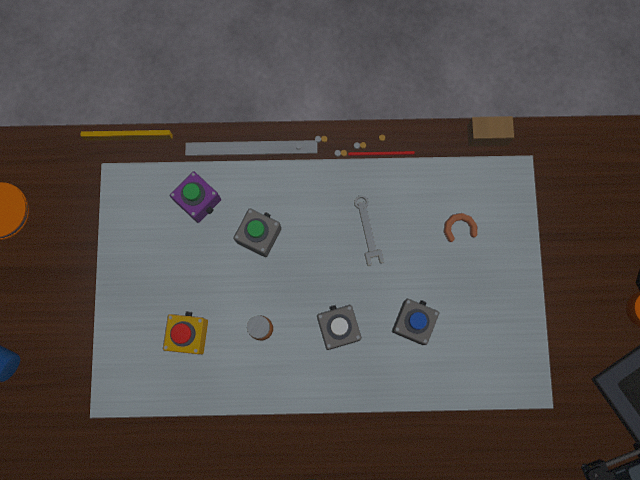

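The scene view shows blue at (240,201), white at (311,199), green on grey at (381,290), green on purple (the look-alike) at (450,336) and the red stop at (456,214). In the top view they are at (418,321), (340,327), (256,229), (191,191) and (181,333). I choose blue, white and the green on the grey box, and will check that green in a crop.

```bash
cat > h.py <<'E'
import numpy as np,cv2
def ray(f,u,v,z):
    F=f["color"].shape[0]/2/np.tan(np.radians(f["vfov"]/2))
    d=np.array([(u-f["cx"])/F,-(v-f["cy"])/F,-1])
    R,t=f["view"][:3,:3],f["view"][:3,3]
    o=-R.T@t;d=R.T@d
    return o+d*(z-o[2])/d[2]
def blob(f,seed,kind,r=22):
    h=cv2.cvtColor(f["color"],cv2.COLOR_RGB2HSV).astype(int);H,S,V=h[...,0],h[...,1],h[...,2]
    m={"blue":(abs(H-110)<15)&(S>130),"green":(abs(H-62)<18)&(S>120),"red":((H<8)|(H>172))&(S>150),"white":(S<30)&(V>165)}[kind]
    w=np.zeros_like(m);w[seed[1]-r:seed[1]+r,seed[0]-r:seed[0]+r]=1
    n,l,s,c=cv2.connectedComponentsWithStats((m&w).astype(np.uint8))
    k=l[seed[1],seed[0]];return c[k],s[k]
E
python3 - <<'E'
from h import *;import pickle
for n,S in(("scene",[("blue",240,201,72),("white",311,199,92),("green",381,290,82),("red",456,214,84),("green",450,336,82)]),("top",[("blue",418,321,72),("white",340,327,92),("green",256,229,82),("red",181,333,84),("green",191,191,82)])):
    f=pickle.load(open(n+".pkl","rb"))
    for k,u,v,z in S:
        c,s=blob(f,(u,v),k,14)
        print(n,k,c.round(1),s,ray(f,*c,z-5).round(1))
t=pickle.load(open("top.pkl","rb"))["color"];s=pickle.load(open("scene.pkl","rb"))["color"]
a=cv2.resize(t[160:360,150:450],None,fx=2,fy=2);b=cv2.resize(s[180:380,200:500],None,fx=2,fy=2)
cv2.imwrite("pics/crop.png",cv2.resize(np.vstack([a,b]),(450,600))[:,:,::-1])
E
```

```text
scene blue [239.9 201.4] [232 194  16  16 213] [ 458.  -230.5   67. ]
scene white [310.3 192.7] [297 185  28  20 391] [428.  -72.2  87. ]
scene green [380.3 290.9] [372 282  18  19 276] [656.  102.4  77. ]
scene red [456.3 213.8] [447 206  19  16 231] [439.3 254.4  79. ]
scene green [449.2 337.1] [440 328  20  20 318] [739.1 238.   77. ]
top blue [417.8 320.4] [410 312  17  18 235] [ 456.4 -231.9   67. ]
top white [319.5 239.5] [     0      0    640    480 307195] [626.4 -32.3  87. ]
top green [255.4 228.4] [247 220  17  17 225] [654.8 102.1  77. ]
top red [180.5 333.1] [171 323  20  21 317] [439.2 254.   79. ]
top green [191.5 191.3] [183 183  18  18 233] [738.1 237.8  77. ]
```

View pics/crop.png

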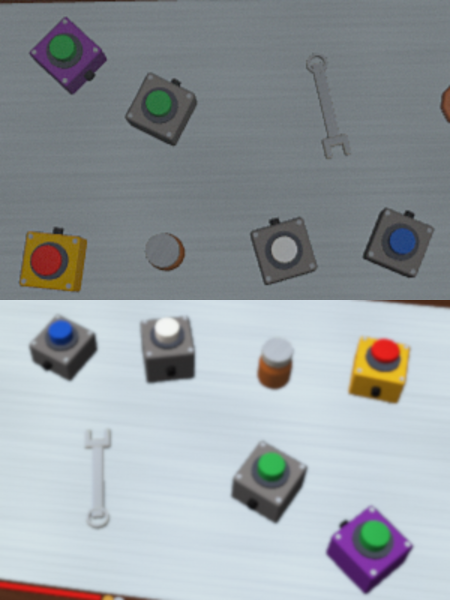

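The crop shows a plain grey box under the chosen green cap; the look-alike's box is purple and sits up and to the left in the top view. The white cap still has to be measured.

Run:
```python
from h import *;import pickle
for n,(u,v) in(("scene",(311,199)),("top",(340,326))):
    f=pickle.load(open(n+".pkl","rb"));r=18
    g=cv2.cvtColor(f["color"],cv2.COLOR_RGB2GRAY)
    for th in ((215,) if n=="scene" else ()) + (150,170,190,205):
        m=(g>th).astype(np.uint8)
        mm=np.zeros_like(m);mm[v-r:v+r,u-r:u+r]=m[v-r:v+r,u-r:u+r]
        N,l,s,c=cv2.connectedComponentsWithStats(mm);k=l[v,u]
        if k: print(n,th,c[k].round(1),s[k],ray(f,*c[k],87).round(1))
from workcell import env
s=env.state();p=s["ee_pos"];y=np.radians(s["ee_rot"][2])
d=np.array([457.2,-231.2])-p[:2]
print("to blue cm",(d@[np.cos(y),np.sin(y)]/10,d@[np.sin(y),-np.cos(y)]/10),p)
```

```text
scene 215 [310.8 197.3] [304 191  15  13 143] [441.4 -69.2  87. ]
scene 150 [309.7 191.1] [293 181  36  36 675] [423.5 -74.2  87. ]
scene 170 [310.5 189.8] [293 181  36  24 606] [419.4 -72.9  87. ]
scene 190 [310.4 189.4] [293 181  36  23 565] [418.2 -73.3  87. ]
scene 205 [310.4 189.1] [293 181  36  23 528] [417.4 -73.5  87. ]
top 150 [339.2 325.9] [331 318  17  16 191] [447.1 -69.1  87. ]
to blue cm (np.float64(35.47500937058753), np.float64(-20.49094324603736)) [ 190.40171376 -542.0925521   213.20140307]
```

>>> {"api": "move_arm", "payload": {
  "plan": [
    {},
    {},
    {},
    {},
    {},
    {}
  ],
  "gripper": 0
}}

```text
schema error: expected keys tx, ty, tz, wx, wy, wz
```

>>> {"api": "move_arm", "payload": {
  "plan": [
    {"tx": 2.96,"ty": -1.71,"tz": 0.5,"wx": 0,"wy": 0,"wz": 0},
    {"tx": 2.96,"ty": -1.71,"tz": 0.5,"wx": 0,"wy": 0,"wz": 0},
    {"tx": 2.96,"ty": -1.71,"tz": 0.5,"wx": 0,"wy": 0,"wz": 0},
    {"tx": 2.96,"ty": -1.71,"tz": 0.5,"wx": 0,"wy": 0,"wz": 0},
    {"tx": 2.96,"ty": -1.71,"tz": 0.5,"wx": 0,"wy": 0,"wz": 0},
    {"tx": 2.96,"ty": -1.71,"tz": 0.5,"wx": 0,"wy": 0,"wz": 0},
    {"tx": 2.96,"ty": -1.71,"tz": 0.5,"wx": 0,"wy": 0,"wz": 0},
    {"tx": 2.96,"ty": -1.71,"tz": 0.5,"wx": 0,"wy": 0,"wz": 0},
    {"tx": 2.96,"ty": -1.71,"tz": 0.5,"wx": 0,"wy": 0,"wz": 0},
    {"tx": 2.96,"ty": -1.71,"tz": 0.5,"wx": 0,"wy": 0,"wz": 0},
    {"tx": 2.96,"ty": -1.71,"tz": 0.5,"wx": 0,"wy": 0,"wz": 0},
    {"tx": 2.96,"ty": -1.71,"tz": 0.5,"wx": 0,"wy": 0,"wz": 0}
  ],
  "gripper": 0
}}

```text
time_s: 1.1
ee_pos: [458.3, -229.6, 153.5]
ee_rot: [-180.0, 0.0, 19.4]
force: [0.3, -0.4, -1.6]
gripper_width: 14.1
gripper_force: 0.0
```

>>> {"api": "move_arm", "payload": {
  "plan": [
    {"tx": 0,"ty": 0,"tz": 0,"wx": 0,"wy": 0,"wz": 0},
    {"tx": 0,"ty": 0,"tz": 0,"wx": 0,"wy": 0,"wz": 0},
    {"tx": 0,"ty": 0,"tz": 0,"wx": 0,"wy": 0,"wz": 0}
  ]
}}

```text
time_s: 1.35
ee_pos: [457.3, -231.3, 153.7]
ee_rot: [-180.0, 0.1, 19.4]
force: [0.2, 0.3, -0.4]
gripper_width: 0.6
gripper_force: 0.0
```

>>> {"api": "move_arm", "payload": {
  "plan": [
    {"tx": 0,"ty": 0,"tz": 1.5,"wx": 0,"wy": 0,"wz": 0},
    {"tx": 0,"ty": 0,"tz": 1.5,"wx": 0,"wy": 0,"wz": 0},
    {"tx": 0,"ty": 0,"tz": 1.5,"wx": 0,"wy": 0,"wz": 0},
    {"tx": 0,"ty": 0,"tz": 1.5,"wx": 0,"wy": 0,"wz": 0},
    {"tx": 0,"ty": 0,"tz": 1.0,"wx": 0,"wy": 0,"wz": 0},
    {"tx": 0,"ty": 0,"tz": 0.5,"wx": 0,"wy": 0,"wz": 0},
    {"tx": 0,"ty": 0,"tz": 0.2,"wx": 0,"wy": 0,"wz": 0},
    {"tx": 0,"ty": 0,"tz": 0,"wx": 0,"wy": 0,"wz": 0}
  ]
}}

```text
time_s: 2.02
ee_pos: [457.5, -231.7, 77.0]
ee_rot: [180.0, 0.0, 19.3]
force: [0.5, 0.5, 0.1]
gripper_width: 0.6
gripper_force: 0.0
```

>>> {"api": "move_arm", "payload": {
  "plan": [
    {"tx": 0,"ty": 0,"tz": 0.2,"wx": 0,"wy": 0,"wz": 0},
    {"tx": 0,"ty": 0,"tz": 0.2,"wx": 0,"wy": 0,"wz": 0},
    {"tx": 0,"ty": 0,"tz": 0.2,"wx": 0,"wy": 0,"wz": 0},
    {"tx": 0,"ty": 0,"tz": 0.2,"wx": 0,"wy": 0,"wz": 0},
    {"tx": 0,"ty": 0,"tz": 0.2,"wx": 0,"wy": 0,"wz": 0},
    {"tx": 0,"ty": 0,"tz": 0.2,"wx": 0,"wy": 0,"wz": 0},
    {"tx": 0,"ty": 0,"tz": 0.2,"wx": 0,"wy": 0,"wz": 0},
    {"tx": 0,"ty": 0,"tz": 0.2,"wx": 0,"wy": 0,"wz": 0},
    {"tx": 0,"ty": 0,"tz": 0,"wx": 0,"wy": 0,"wz": 0}
  ]
}}

```text
time_s: 2.77
ee_pos: [458.1, -231.5, 61.0]
ee_rot: [180.0, -0.0, 19.4]
force: [0.3, -0.6, 5.0]
gripper_width: 0.4
gripper_force: 2.6
```

>>> {"api": "move_arm", "payload": {
  "plan": [
    {"tx": 0,"ty": 0,"tz": -0.5,"wx": 0,"wy": 0,"wz": 0},
    {"tx": 0,"ty": 0,"tz": -2.0,"wx": 0,"wy": 0,"wz": 0},
    {"tx": 0,"ty": 0,"tz": -3.5,"wx": 0,"wy": 0,"wz": 0},
    {"tx": 0,"ty": 0,"tz": -3.5,"wx": 0,"wy": 0,"wz": 0},
    {"tx": 0.72,"ty": -2.62,"tz": 0,"wx": 0,"wy": 0,"wz": 0},
    {"tx": 0.72,"ty": -2.62,"tz": 0,"wx": 0,"wy": 0,"wz": 0},
    {"tx": 0.72,"ty": -2.62,"tz": 0,"wx": 0,"wy": 0,"wz": 0},
    {"tx": 0.72,"ty": -2.62,"tz": 0,"wx": 0,"wy": 0,"wz": 0},
    {"tx": 0.72,"ty": -2.62,"tz": 0,"wx": 0,"wy": 0,"wz": 0},
    {"tx": 0.72,"ty": -2.62,"tz": 0,"wx": 0,"wy": 0,"wz": 0},
    {"tx": 0,"ty": 0,"tz": 0,"wx": 0,"wy": 0,"wz": 0},
    {"tx": 0,"ty": 0,"tz": 0,"wx": 0,"wy": 0,"wz": 0}
  ]
}}

```text
time_s: 3.77
ee_pos: [445.6, -67.5, 155.8]
ee_rot: [-180.0, 0.1, 19.5]
force: [0.5, -1.0, 0.3]
gripper_width: 0.1
gripper_force: 0.0
```

Run:
```python
from workcell import env, grab_frame
from h import *
f=grab_frame("scene");w=grab_frame("wrist")
c,s=blob(f,(240,205),"blue",16);print("blue now",c,s)
for z in(67,57):print(ray(f,*c,z))
cv2.imwrite("pics/s1.png",np.hstack([cv2.resize(f["color"][120:320,180:420],(400,333)),cv2.resize(w["color"],(400,333))])[:,:,::-1])
```

```text
blue now [240.36312849 202.73743017] [233 196  16  14 179]
[ 461.60360789 -228.64640063   67.        ]
[ 453.66983712 -231.68459763   57.        ]
```

View pics/s1.png

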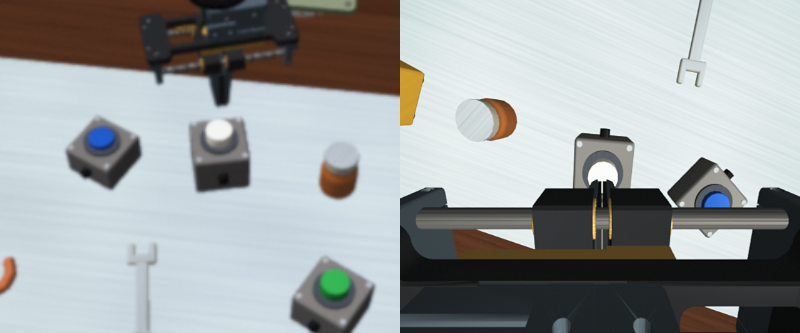

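Blue is down and its box has not moved. In the scene, the white cap at about (311,199) is below the fingers. The two views differ by several mm along x, so I refine with three views.

Run:
```python
from workcell import env, grab_frame
from h import *;import pickle
f=grab_frame("scene");w=grab_frame("wrist")
for u,v,z in((311.7,204,70),(310.8,197.3,92),(310.8,199.5,87)):print(u,v,z,ray(f,u,v,z).round(1))
t=pickle.load(open("top.pkl","rb"));print("boxtop",ray(t,339.3,326.8,70).round(1))
a=cv2.resize(f["color"][175:245,280:345],(520,560),interpolation=cv2.INTER_NEAREST)
b=cv2.resize(w["color"][160:300,240:400],(280,245))
p=np.zeros((560,280,3),np.uint8);p[:245]=b
cv2.imwrite("pics/s2.png",np.hstack([a,p])[:,:,::-1])
def proj(f,P):
    F=240/np.tan(np.radians(f["vfov"]/2));c=f["view"][:3,:3]@P+f["view"][:3,3];return f["cx"]-F*c[0]/c[2],f["cy"]+F*c[1]/c[2]
print("wrist proj",[proj(w,np.array([x,-69,92.])) for x in(437,447)], [proj(w,np.array([446+18*np.cos(a),-69+18*np.sin(a),92.])) for a in (0,1.57,3.14)])
print("tip proj scene",proj(f,env.state()["ee_pos"]),env.state()["ee_pos"])
```

```text
311.7 204 70 [446.3 -66.5  70. ]
310.8 197.3 92 [445.4 -68.4  92. ]
310.8 199.5 87 [447.6 -68.2  87. ]
boxtop [446.2 -69.7  70. ]
wrist proj [(np.float64(320.68746969682906), np.float64(268.26924918840854)), (np.float64(325.18722012675454), np.float64(256.0093491879642))] [(np.float64(333.0330429640842), np.float64(234.63282955541715)), (np.float64(301.48034861140627), np.float64(249.37021649272532)), (np.float64(316.6721079419617), np.float64(279.09849165335186))]
tip proj scene (np.float64(309.8435513505079), np.float64(178.1981194358941)) [446.33576541 -69.35548523 155.85039785]
```

View pics/s2.png

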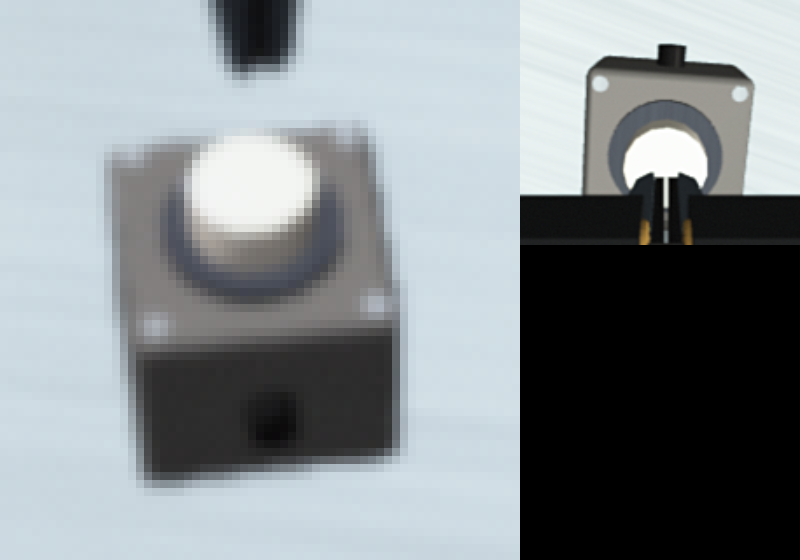

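The close view shows the white cap centred at about (311,198), with the fingers above it. All views agree on (446,-69), and the TCP is at (446.3,-69.4), so I press now.

>>> {"api": "move_arm", "payload": {
  "plan": [
    {"tx": 0,"ty": 0,"tz": 1.5,"wx": 0,"wy": 0,"wz": 0},
    {"tx": 0,"ty": 0,"tz": 1.5,"wx": 0,"wy": 0,"wz": 0},
    {"tx": 0,"ty": 0,"tz": 1.5,"wx": 0,"wy": 0,"wz": 0},
    {"tx": 0,"ty": 0,"tz": 0.9,"wx": 0,"wy": 0,"wz": 0},
    {"tx": 0,"ty": 0,"tz": 0.5,"wx": 0,"wy": 0,"wz": 0},
    {"tx": 0,"ty": 0,"tz": 0,"wx": 0,"wy": 0,"wz": 0}
  ]
}}

```text
time_s: 4.47
ee_pos: [445.8, -69.0, 96.0]
ee_rot: [-179.9, 0.1, 19.3]
force: [0.8, -0.0, 0.3]
gripper_width: 0.1
gripper_force: 0.0
```

>>> {"api": "move_arm", "payload": {
  "plan": [
    {"tx": 0,"ty": 0,"tz": 0.2,"wx": 0,"wy": 0,"wz": 0},
    {"tx": 0,"ty": 0,"tz": 0.2,"wx": 0,"wy": 0,"wz": 0},
    {"tx": 0,"ty": 0,"tz": 0.2,"wx": 0,"wy": 0,"wz": 0},
    {"tx": 0,"ty": 0,"tz": 0.2,"wx": 0,"wy": 0,"wz": 0},
    {"tx": 0,"ty": 0,"tz": 0.2,"wx": 0,"wy": 0,"wz": 0},
    {"tx": 0,"ty": 0,"tz": 0.2,"wx": 0,"wy": 0,"wz": 0},
    {"tx": 0,"ty": 0,"tz": 0.2,"wx": 0,"wy": 0,"wz": 0},
    {"tx": 0,"ty": 0,"tz": 0.2,"wx": 0,"wy": 0,"wz": 0},
    {"tx": 0,"ty": 0,"tz": 0,"wx": 0,"wy": 0,"wz": 0},
    {"tx": 0,"ty": 0,"tz": 0,"wx": 0,"wy": 0,"wz": 0}
  ]
}}

```text
time_s: 5.3
ee_pos: [447.0, -68.7, 81.2]
ee_rot: [180.0, -0.1, 19.4]
force: [0.9, -1.0, 5.4]
gripper_width: 0.5
gripper_force: 2.4
```

>>> {"api": "move_arm", "payload": {
  "plan": [
    {"tx": 0,"ty": 0,"tz": -0.5,"wx": 0,"wy": 0,"wz": 0},
    {"tx": 0,"ty": 0,"tz": -2.0,"wx": 0,"wy": 0,"wz": 0},
    {"tx": 0,"ty": 0,"tz": -3.0,"wx": 0,"wy": 0,"wz": 0},
    {"tx": 0,"ty": 0,"tz": -1.5,"wx": 0,"wy": 0,"wz": 0}
  ]
}}

```text
time_s: 5.63
ee_pos: [446.5, -68.4, 153.0]
ee_rot: [180.0, -0.1, 19.3]
force: [0.4, -0.3, 0.6]
gripper_width: 0.1
gripper_force: 0.0
```

>>> {"api": "move_arm", "payload": {
  "plan": [
    {"tx": 2.54,"ty": -0.92,"tz": 0,"wx": 0,"wy": 0,"wz": 0},
    {"tx": 2.54,"ty": -0.92,"tz": 0,"wx": 0,"wy": 0,"wz": 0},
    {"tx": 2.54,"ty": -0.92,"tz": 0,"wx": 0,"wy": 0,"wz": 0},
    {"tx": 2.54,"ty": -0.92,"tz": 0,"wx": 0,"wy": 0,"wz": 0},
    {"tx": 2.54,"ty": -0.92,"tz": 0,"wx": 0,"wy": 0,"wz": 0},
    {"tx": 2.54,"ty": -0.92,"tz": 0,"wx": 0,"wy": 0,"wz": 0},
    {"tx": 2.54,"ty": -0.92,"tz": 0,"wx": 0,"wy": 0,"wz": 0},
    {"tx": 2.54,"ty": -0.92,"tz": 0,"wx": 0,"wy": 0,"wz": 0},
    {"tx": 2.54,"ty": -0.92,"tz": 0,"wx": 0,"wy": 0,"wz": 0},
    {"tx": 2.54,"ty": -0.92,"tz": 0,"wx": 0,"wy": 0,"wz": 0},
    {"tx": 0,"ty": 0,"tz": 0,"wx": 0,"wy": 0,"wz": 0},
    {"tx": 0,"ty": 0,"tz": 0,"wx": 0,"wy": 0,"wz": 0}
  ]
}}

```text
time_s: 6.63
ee_pos: [655.0, 103.2, 149.7]
ee_rot: [-180.0, 0.2, 19.4]
force: [-1.1, -0.4, -0.1]
gripper_width: 0.1
gripper_force: 0.0
```

Run:
```python
from workcell import env, grab_frame
from h import *
f=grab_frame("scene");w=grab_frame("wrist")
c,s=blob(f,(381,293),"green",14);print(c,s,ray(f,*c,77));print(env.state()["ee_pos"])
cv2.imwrite("pics/s3.png",np.hstack([cv2.resize(f["color"][160:360,200:440],(400,333)),cv2.resize(w["color"],(400,333))])[:,:,::-1])
```

```text
[380.36       290.84363636] [372 282  18  19 275] [655.9732699  102.45954894  77.        ]
[654.08857087 101.98662781 150.25615487]
```

View pics/s3.png

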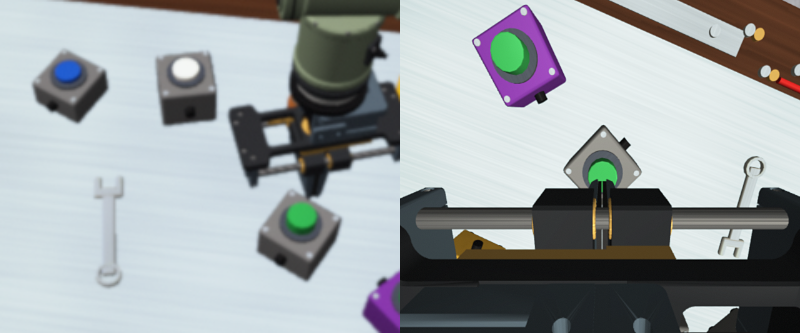

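White and blue both sit low in their collars. The fingers are over the green cap on the grey box, at left crop (302,215), and the purple look-alike is well clear. I press.

>>> {"api": "move_arm", "payload": {
  "plan": [
    {"tx": 0.1,"ty": 0,"tz": 1.5,"wx": 0,"wy": 0,"wz": 0},
    {"tx": 0,"ty": 0,"tz": 1.5,"wx": 0,"wy": 0,"wz": 0},
    {"tx": 0,"ty": 0,"tz": 1.5,"wx": 0,"wy": 0,"wz": 0},
    {"tx": 0,"ty": 0,"tz": 1.0,"wx": 0,"wy": 0,"wz": 0},
    {"tx": 0,"ty": 0,"tz": 0.6,"wx": 0,"wy": 0,"wz": 0},
    {"tx": 0,"ty": 0,"tz": 0.2,"wx": 0,"wy": 0,"wz": 0},
    {"tx": 0,"ty": 0,"tz": 0,"wx": 0,"wy": 0,"wz": 0}
  ]
}}

```text
time_s: 7.32
ee_pos: [656.1, 102.4, 87.9]
ee_rot: [-180.0, 0.0, 19.3]
force: [-0.2, 0.0, 0.2]
gripper_width: 0.2
gripper_force: 0.0
```

>>> {"api": "move_arm", "payload": {
  "plan": [
    {"tx": 0,"ty": 0,"tz": 0.2,"wx": 0,"wy": 0,"wz": 0},
    {"tx": 0,"ty": 0,"tz": 0.2,"wx": 0,"wy": 0,"wz": 0},
    {"tx": 0,"ty": 0,"tz": 0.2,"wx": 0,"wy": 0,"wz": 0},
    {"tx": 0,"ty": 0,"tz": 0.2,"wx": 0,"wy": 0,"wz": 0},
    {"tx": 0,"ty": 0,"tz": 0.2,"wx": 0,"wy": 0,"wz": 0},
    {"tx": 0,"ty": 0,"tz": 0.2,"wx": 0,"wy": 0,"wz": 0},
    {"tx": 0,"ty": 0,"tz": 0.2,"wx": 0,"wy": 0,"wz": 0},
    {"tx": 0,"ty": 0,"tz": 0.2,"wx": 0,"wy": 0,"wz": 0},
    {"tx": 0,"ty": 0,"tz": 0,"wx": 0,"wy": 0,"wz": 0},
    {"tx": 0,"ty": 0,"tz": 0,"wx": 0,"wy": 0,"wz": 0}
  ]
}}

```text
time_s: 8.15
ee_pos: [656.8, 102.8, 72.3]
ee_rot: [180.0, -0.0, 19.4]
force: [-0.3, 0.3, 3.5]
gripper_width: 0.1
gripper_force: 1.9
```

Contact is just at the end of travel, so I go 1.5 mm further and then lift.

>>> {"api": "move_arm", "payload": {
  "plan": [
    {"tx": 0,"ty": 0,"tz": 0.15,"wx": 0,"wy": 0,"wz": 0},
    {"tx": 0,"ty": 0,"tz": 0,"wx": 0,"wy": 0,"wz": 0},
    {"tx": 0,"ty": 0,"tz": 0,"wx": 0,"wy": 0,"wz": 0}
  ]
}}

```text
time_s: 8.4
ee_pos: [656.8, 102.8, 70.9]
ee_rot: [180.0, -0.1, 19.4]
force: [0.6, -0.4, 5.2]
gripper_width: 0.5
gripper_force: 2.7
```

>>> {"api": "move_arm", "payload": {
  "plan": [
    {"tx": 0,"ty": 0,"tz": -0.5,"wx": 0,"wy": 0,"wz": 0},
    {"tx": 0,"ty": 0,"tz": -2.0,"wx": 0,"wy": 0,"wz": 0},
    {"tx": 0,"ty": 0,"tz": -3.0,"wx": 0,"wy": 0,"wz": 0},
    {"tx": 0,"ty": 0,"tz": -3.0,"wx": 0,"wy": 0,"wz": 0},
    {"tx": 0,"ty": 0,"tz": -2.0,"wx": 0,"wy": 0,"wz": 0},
    {"tx": 0,"ty": 0,"tz": 0,"wx": 0,"wy": 0,"wz": 0},
    {"tx": 0,"ty": 0,"tz": 0,"wx": 0,"wy": 0,"wz": 0},
    {"tx": 0,"ty": 0,"tz": 0,"wx": 0,"wy": 0,"wz": 0}
  ]
}}

```text
time_s: 9.07
ee_pos: [655.2, 102.6, 173.7]
ee_rot: [-180.0, 0.2, 19.4]
force: [0.3, -0.0, -0.4]
gripper_width: 0.4
gripper_force: 0.0
```

Run:
```python
from workcell import env, grab_frame
from h import *
f=grab_frame("scene")
cv2.imwrite("pics/s4.png",cv2.resize(f["color"][140:380,180:500],(800,600))[:,:,::-1])
for k,u,v,z in(("blue",240,204,57),("green",381,295,67)):
    c,s=blob(f,(u,v),k,14);print(k,c,s,ray(f,*c,z))
```

```text
blue [240.32022472 202.75280899] [233 196  16  14 178] [ 453.72773052 -231.77274207   57.        ]
green [380.31120332 292.0373444 ] [372 284  18  17 241] [652.84921722 103.07186035  67.        ]
```

View pics/s4.png

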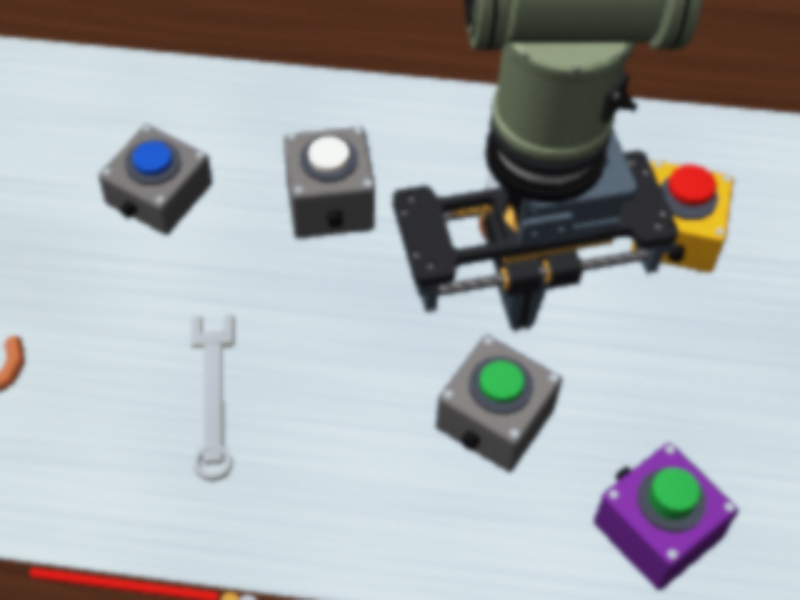

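All three caps sit low, at (152,157), (328,154) and (501,381), while the purple box's cap is still tall. Nothing has shifted and the arm is clear, so I hand in.

```bash
python3 -c "
from workcell import env
print(env.job_done())"
```

```text
the job is handed in; nothing more can be done
None
```

I pressed blue, white and green in that order with about 5 N each; in the last picture all three caps were down and the boxes had not shifted, and I handed the job in (no verdict was returned).

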